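# Glue station: right the glue bottle, wind the press down

### The job

The notepads are about to be glued: first stand the fallen yellow glue bottle upright on the round cork mat, wholly on it, setting it down rather than dropping it, and let go. Then wind the red handwheel of the padding press clockwise, one to two turns, until its brass ring bears on the dark board and you clearly feel the resistance rise; stop there without forcing it and let go.

Things in the scene. Friction and masses are not known exactly. Their poses are not given: they have to be found in the camera images.
- glue_mid (a point): Yellow glue bottle, white label, red nozzle, rigid, about 0.22 kg, 160 mm long, lying between mat and press. Point on its axis half-way up, 80 mm from the foot; z axis from foot to nozzle. Eight-sided body, 70 mm across flats at the foot, tapering to 59 at 70 mm up, then shoulder, neck, nozzle. Lying, it rests on one flat, nozzle end slightly down.
- glue_neck (a point): Middle of the glue bottle's straight eight-sided neck, 120 mm from the foot, on the axis; same axes as glue_mid. The neck is 28 mm across flats (in line with the body's flats) and runs from 100 to 140 mm from the foot: the place to grasp. Lying, it is about 25 mm above the table with 11 mm free below the neck.
- mat_top (a point): Round cork mat, 130 mm across, 4 mm thick, fixed to the table. The point is the centre of its top face.
- stud (a point): Padding press, fixed: plywood base 200 x 150 x 20 mm, white paper block 148 x 105 x 50 mm, dark pressing board 155 x 112 x 15 mm on top, upright threaded steel stud 20 mm across in the middle. Point on the stud's axis at the board's top face, 85 mm above the table; the stud ends 70 mm above it. x axis: long direction of the press; z up.
- wheel (a joint): Angle (rad) of the brass threaded ring (44 mm across) on the stud, the hub of the red handwheel: grows clockwise seen from above; ring and wheel sink 10 mm per turn. At 14.0 the ring bears on the board and stops. Before that it turns easily (0.06 N m) and stays where left. One to two turns are missing at the start. The knob lies from the stud in direction -(wheel + rim) from the press's x axis.
- rim (a joint): How far (rad) the red rim, 130 mm across, with its knob is sprung clockwise ahead of the brass ring: it yields 1 rad per 6 N m (10 N at the knob: 0.1 rad) and springs back when let go. Near 0 while the ring turns freely; it rises once the ring bears on the board. Over 0.45 is forcing it.
- knob (a point): Black upright revolving crank knob on the rim of the handwheel, 24 mm across, 40 mm high, 58 mm from the stud's axis; it spins freely on its own pin, so it can be held fast while it is led round in a circle. The point is its centre, half-way up: 40 mm above the board when the ring touches the board, plus 10 mm per missing turn; one to two turns are missing at the start.
- water: Glass water bottle, 68 mm across, 210 mm high, standing at the far side, to the left of the stapler. Origin at its underside. To be left alone.
- mug: Blue mug, 80 mm across, 90 mm high, standing at the far side, to the right of the stapler. Origin at its underside. To be left alone.
- stapler: Red and black stapler, 130 x 34 x 45 mm, lying at the far side. Origin at its underside. To be left alone.
Things that resemble listed ones, but are neither listed nor needed, are in the scene too. Of the things shaped like the part that bears glue_mid, the yellow one is meant.

How it is judged:
By the outcome, as a careful person would: the job done as asked, in the order asked, and still so for the second after the job is handed in, with the robot touching nothing.
It also fails if it takes over 72 s, if anything falls off the work surface, if the arm or the gripper's body presses on something with over 40 N, if the wrist force passes 120 N, or if a joint passes its speed limit or range.

### The arm

A 6-joint arm with a two-finger parallel gripper is mounted at the origin on the work surface. World frame = base frame: x ahead of the robot, y to its left, z up, the work surface at z = 0. Lengths are in m, angles in rad, forces in N, time in s.
With the tool pointing down it reaches from about 0.375 to 0.925 m from the base axis. Payload 5.7 kg.
Tool frame: the origin (TCP) lies midway between the tips of the shut fingers; the grasp point (between the pads) lies 19 mm behind it; z points along the fingers, y is the line along which they close (so a half turn about z gives the same grasp; the last joint's range is limited). The gripper opens to 88 mm and grips with 3 to 60 N. Pads are 20 mm wide; open, the fingers measure 115 mm over their backs; the gripper's body (75 mm by 178 mm) begins 61 mm behind the grasp point.
Start: joints at [1.105, 0.359, 1.51, -0, 1.272, -0.115], TCP at [0.206, 0.563, 0.223] pointing down, gripper open.
Joint ranges: [-2.97, 2.97], [-1.01, 2.36], [0.21, 2.38], [-0.96, 4.11], [0.2, 2.71], [-2.98, 2.98]. Speed limits (rad/s): [2.39, 2.39, 3.14, 3.14, 3.14, 3.14].

### API

Orientations are given as a unit quaternion [x, y, z, w].
In Python, from bench import move_ptp, servo_line, goto_joints, move_gripper, sleep, inverse_kinematics, capture, PlanningError, close_job, spot_in, silhouettes, current_clock, current_joint_pos, current_qvel, current_joint_torque, current_position, current_orientation, current_force, current_torque, current_finger_gap, current_grip_force gives the robot as it stands. Calls block until the motion is done:
- move_ptp(position, orientation): joint-space move of the TCP to a pose.
- servo_line(position, orientation=None, rate=0.15, contact_N=None): straight line of the TCP; orientation=None keeps the orientation; rate is the mean speed in m/s. With contact_N (N) it stops when the force on the tool has changed by that much, and returns True; else False.
- goto_joints(angles): joint-space move.
- move_gripper(opening): finger opening in m; the grip force is fixed at half the most; returns when the fingers have stopped.
- sleep(seconds).
- inverse_kinematics(position, orientation): joint angles nearest the present ones, or None.
- capture(name): name is "side" or "top"; returns a dict with "image" (480x640x3 uint8, blue, green, red), "range_z" (480x640 float32, m along the optical axis (not along the pixel's ray), 0 where there is no reading), "intrinsics" (3x3 intrinsics, pixels), "R" (3x3) and "t" (3): a world point X has camera coordinates R X + t. Camera axes: x right, y down, z forward; pixel columns grow to the right and rows downward; lengths in m; the calibration is good to about 2 mm. A picture is of the moment at which its call begins.
A pose or a line that the arm cannot do raises PlanningError and nothing moves.
- close_job(): hands the job in; it is judged then, once.
Trained networks look in the newest picture that a camera, given by its name, has taken for a name from the list of things; names that differ only in an ending like _2 or _b are one class to them, and where a whole thing is asked for, a point or a joint stands for the part that bears it (a point fixed in the world has none). Each returns a list of dicts, best first, with "conf" (0 to 1); they miss things now and then, are a little off and sometimes report something else, mostly with a low value. They report only what shows in the picture. A call takes as long as a camera call. They do not tell look-alikes from the thing itself.
- spot_in(camera, query): "xy" ([column, row] in pixels, amid what is visible of it).
- silhouettes(camera, query): "region" (480x640 bool, what is visible of it) and "xy" ([column, row] in pixels, amid what is visible of it).
Readings, each from a call of its own:
- current_clock(): time.
- current_joint_pos(): joint angles.
- current_qvel(): joint speeds.
- current_joint_torque(): joint torques, N m.
- current_position(): TCP position.
- current_orientation(): TCP orientation.
- current_force(): force on the tool from outside, world axes, zero at the start.
- current_torque(): the same for the moment, N m.
- current_finger_gap(): finger opening in m.
- current_grip_force(): force on a finger pad.
Only numpy, scipy, OpenCV 4.12 (cv2) and the standard library are available. Lean on these libraries where they do the work, as an engineer would, in place of code of your own. Each camera call takes 0.05 s, during which the arm holds its last target. There are 200 camera calls.

## Working session

There is one attempt and no reset: what is moved stays moved. The work goes in short steps, each a Python script; the robot and the scene stay as the last script left them, time stands still between calls to the robot, and variables do not carry over. Pictures are saved under pics/ and viewed, at most 10 in all, crops included, and the job is handed in when it is done.

```bash
ls; mkdir -p pics; cat > h.py <<'E'
import numpy as np, cv2
from bench import *
def cloud(c):
    z=c["range_z"]; K=c["intrinsics"]; v,u=np.mgrid[:480,:640]
    P=np.stack([(u-K[0,2])*z/K[0,0],(v-K[1,2])*z/K[1,1],z],-1)
    W=(P-c["t"])@c["R"]; W[z<=0]=np.nan
    return W
def proj(c,X):
    p=c["intrinsics"]@(c["R"]@np.asarray(X)+c["t"]); return p[:2]/p[2]
E
python3 - <<'E'
from h import *
out=[]
for n in("top","side"):
    c=capture(n); W=cloud(c); im=c["image"].copy()
    print(n,"cam",(-c["R"].T@c["t"]).round(3))
    for q in("glue_mid","mat_top","stud","knob","wheel","water","mug","stapler"):
        for d in spot_in(n,q)[:3]:
            x,y=map(int,d["xy"]); print(q,round(d["conf"],2),(x,y),W[y,x].round(3))
    cv2.imwrite(f"pics/{n}0.png",im)
E
```

```text
pics
top cam [0.293 0.014 1.061]
glue_mid 0.98 (420, 358) [ 0.221 -0.251  0.065]
glue_mid 0.88 (213, 323) [0.286 0.188 0.061]
mat_top 0.8 (180, 247) [0.457 0.284 0.003]
stud 0.63 (432, 248) [ 0.449 -0.269  0.115]
knob 0.5 (437, 214) [ 0.513 -0.269  0.156]
wheel 0.66 (437, 242) [ 0.461 -0.277  0.124]
water 0.92 (269, 125) [0.696 0.078 0.153]
mug 0.83 (399, 150) [ 0.706 -0.228  0.006]
stapler 0.73 (325, 150) [ 0.686 -0.046  0.046]
side cam [ 0.285 -0.631  0.757]
glue_mid 0.97 (174, 241) [0.267 0.145 0.066]
glue_mid 0.8 (296, 309) [ 0.435 -0.076  0.066]
mat_top 0.63 (260, 201) [0.459 0.287 0.004]
stud 0.93 (353, 429) [ 0.446 -0.308  0.084]
knob 0.72 (395, 373) [ 0.507 -0.286  0.155]
wheel 0.89 (360, 408) [ 0.455 -0.303  0.123]
water 0.83 (414, 209) [0.699 0.054 0.108]
mug 0.58 (475, 354) [ 0.704 -0.204  0.003]
mug 0.27 (298, 310) [ 0.438 -0.078  0.065]
stapler 0.84 (427, 283) [ 0.693 -0.045  0.012]
```

View pics/top0.png

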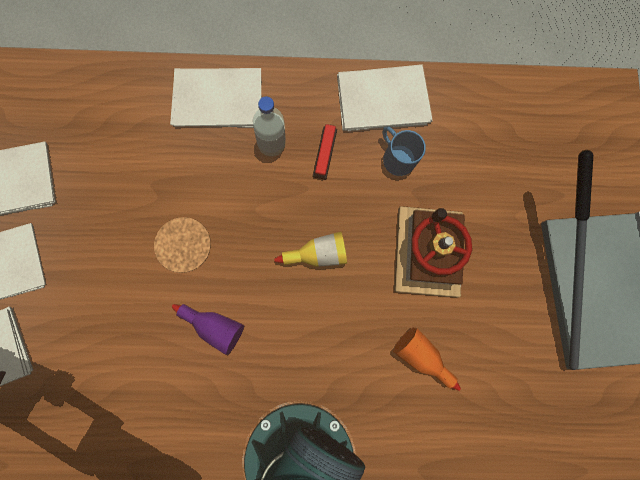

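View pics/side0.png

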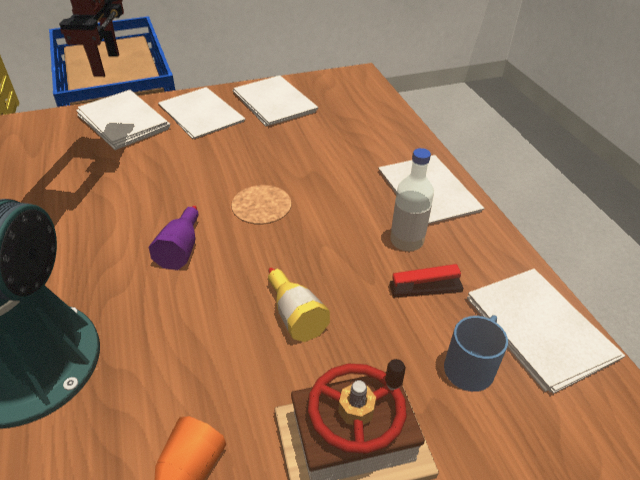

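Candidates in the top view are yellow with white label (315,251), purple (213,325) and orange (425,355). The yellow one lies between mat and press with a white label and red nozzle, so it fits; the crop below should confirm it. The press is at (436,250), with its knob at (440,214).

```bash
cat > meas.py <<'E'
from h import *
def bottle():
    """foot, axis dir (horizontal) of yellow bottle from the top view + side view cloud"""
    pts=[]
    for n in("top","side"):
        c=capture(n); W=cloud(c); hsv=cv2.cvtColor(c["image"],cv2.COLOR_BGR2HSV)
        best=None
        for d in silhouettes(n,"glue_mid"):
            m=d["region"]; f=((hsv[...,0]>22)&(hsv[...,0]<36)&(hsv[...,1]>120))[m].mean()
            if best is None or f>best[0]: best=(f,m,d["conf"])
        print(n,"yellow share",round(best[0],2),"conf",round(best[2],2),"px",best[1].sum())
        p=W[best[1]]; p=p[np.isfinite(p).all(1)&(p[:,2]>.008)]; pts.append(p)
    return pts
def press():
    for n in("top","side"):
        c=capture(n); W=cloud(c); hsv=cv2.cvtColor(c["image"],cv2.COLOR_BGR2HSV)
        for q in("wheel","knob","stud"):
            for d in silhouettes(n,q)[:1]:
                m=d["region"]; p=W[m]; p=p[np.isfinite(p).all(1)]
                print(n,q,round(d["conf"],2),m.sum(),"lo",np.percentile(p,3,0).round(4),"md",np.median(p,0).round(4),"hi",np.percentile(p,97,0).round(4))
        red=((hsv[...,0]<8)|(hsv[...,0]>172))&(hsv[...,1]>150)&(np.abs(W[...,2]-.12)<.03)&(np.hypot(W[...,0]-.455,W[...,1]+.285)<.1)
        p=W[red]; (cx,cy),r=cv2.minEnclosingCircle(p[:,:2].astype(np.float32)); print(n,"rim circ",round(cx,4),round(cy,4),round(r,4),"z",np.percentile(p[:,2],[10,50,90]).round(4))
        k=(W[...,2]>.14)&(np.hypot(W[...,0]-.455,W[...,1]+.285)<.1)&(np.hypot(W[...,0]-.455,W[...,1]+.285)>.04)
        p=W[k]; print(n,"knobpts",len(p),"lo",p.min(0).round(4),"mean",p.mean(0).round(4),"hi",p.max(0).round(4))
        w=(W[...,2]>.12)&(np.hypot(W[...,0]-.455,W[...,1]+.285)<.025); p=W[w]; t=p[p[:,2]>p[:,2].max()-.004]; print(n,"studtop",t.mean(0).round(4),len(t))
        d=(W[...,2]>.08)&(W[...,2]<.09)&(np.hypot(W[...,0]-.455,W[...,1]+.285)<.12)
        (c1,s,a)=cv2.minAreaRect(W[d][:,:2].astype(np.float32)); print(n,"board",np.round(c1,4),np.round(s,4),round(a,1))
E
python3 - <<'E'
from meas import *
top,side=bottle()
for n,p in(("top",top),("side",side)):
    vx,vy,x0,y0=cv2.fitLine(p[:,:2].astype(np.float32),cv2.DIST_HUBER,0,.01,.01).ravel()
    if vy<0: vx,vy=-vx,-vy
    s=(p[:,:2]-[x0,y0])@[vx,vy]; o=(p[:,:2]-[x0,y0])@[-vy,vx]
    print(n,"dir",np.round([vx,vy],4),"c",np.round([x0,y0],4),"s",np.percentile(s,[0,1,99,100]).round(4),"zmax",p[:,2].max().round(4))
    for a in np.arange(s.min(),s.max(),.02):
        k=(s>=a)&(s<a+.02)
        if k.sum()>5: print("  ",round(a+.01,3),"o",np.percentile(o[k],[2,98]).round(4),"z",p[k,2].max().round(4))
c=capture("top"); W=cloud(c)
for d in silhouettes("top","mat_top")[:1]:
    p=W[d["region"]]; p=p[np.isfinite(p).all(1)]; (x,y),r=cv2.minEnclosingCircle(p[:,:2].astype(np.float32)); print("mat",x,y,r,np.median(p,0))
press()
cv2.imwrite("pics/crop.png",np.hstack([cv2.resize(c["image"][220:290,260:360],(400,280),interpolation=2),cv2.resize(c["image"][200:300,390:480],(360,400),interpolation=2)[:280]]))
E
```

```text
top yellow share 0.49 conf 0.55 px 1469
side yellow share 0.17 conf 0.86 px 2560
top dir [-0.1424  0.9898] c [ 0.4425 -0.0206] s [-0.0717 -0.0688  0.0782  0.0867] zmax 0.0754
   -0.062 o [-0.0371  0.0285] z 0.0754
   -0.042 o [-0.0363  0.028 ] z 0.0739
   -0.022 o [-0.034   0.0271] z 0.0703
   -0.002 o [-0.0313  0.0255] z 0.0653
   0.018 o [-0.0224  0.0174] z 0.0577
   0.038 o [-0.0137  0.0114] z 0.0452
   0.058 o [-0.0135  0.0114] z 0.0458
   0.078 o [-0.0074  0.0089] z 0.0342
side dir [-0.2191  0.9757] c [ 0.4436 -0.0571] s [-0.0394 -0.0382  0.1042  0.1239] zmax 0.072
   -0.029 o [-0.0375  0.0302] z 0.072
   -0.009 o [-0.0367  0.0292] z 0.0706
   0.011 o [-0.036   0.0271] z 0.0669
   0.031 o [-0.0326  0.0248] z 0.0634
   0.051 o [-0.0155  0.016 ] z 0.0559
   0.071 o [-0.0197  0.0067] z 0.0436
   0.091 o [-0.0212  0.006 ] z 0.0408
   0.111 o [-0.0181  0.0051] z 0.0393
mat 0.4653497040271759 0.27967557311058044 0.06658788025379181 [0.46339994 0.27882576 0.00492572]
top wheel 0.64 1790 lo [ 0.4009 -0.3478  0.0875] md [ 0.4556 -0.2824  0.1151] hi [ 0.5175 -0.2317  0.1581]
top knob 0.7 
[... 332 characters left out ...]
 hi [ 0.5251 -0.2659  0.1633]
top studtop [ 0.4595 -0.2909  0.1572] 28
top board [ 0.4592 -0.2901] [0.1127 0.1557] 85.8
side wheel 0.76 4412 lo [ 0.3972 -0.3507  0.1054] md [ 0.4522 -0.295   0.1135] hi [ 0.5144 -0.2367  0.1562]
side knob 0.56 455 lo [ 0.5009 -0.2891  0.1235] md [ 0.5087 -0.2837  0.1507] hi [ 0.5201 -0.2705  0.1585]
side stud 0.9 14518 lo [ 0.3643 -0.3578  0.0179] md [ 0.447  -0.3087  0.0845] hi [ 0.5333 -0.2344  0.1483]
side rim circ 0.4553 -0.2906 0.0647 z [0.1095 0.1129 0.1149]
side knobpts 318 lo [ 0.5004 -0.2901  0.1402] mean [ 0.5101 -0.281   0.1533] hi [ 0.5233 -0.2678  0.1601]
side studtop [ 0.4555 -0.2907  0.1545] 127
side board [ 0.4557 -0.2906] [0.1134 0.155 ] 86.1
```

View pics/crop.png

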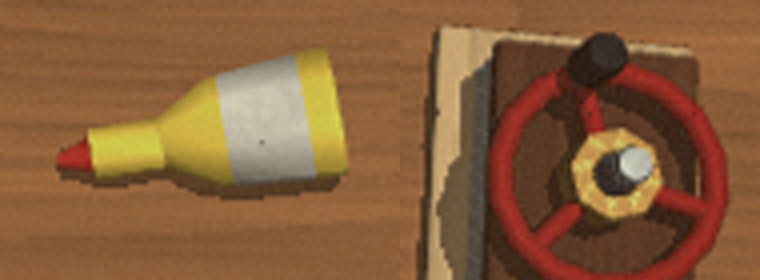

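The crop confirms it: yellow body, white label, red nozzle at (280,261), while the right half shows the wheel with its knob at about 12 o'clock, near (440,214). Measured sizes agree (rim r 65 mm, board 155x113, mat r 66). Next, check reachability.

```bash
cat >> h.py <<'E'
from scipy.spatial.transform import Rotation as Ro, Slerp
def unit(v): v=np.asarray(v,float); return v/np.linalg.norm(v)
GB=.019
def tool(zdir,ydir):
    z=unit(zdir); y=unit(np.asarray(ydir)-np.dot(ydir,z)*z); return Ro.from_matrix(np.c_[np.cross(y,z),y,z])
def tcp(g,R): return np.asarray(g)+R.apply([0,0,GB])
NECK=np.array([.4345,.0265,.0256]); BH=unit([-.18,.984,0]); MAT=np.array([.4635,.279,.004]); STUD=np.array([.457,-.2906,.085])
def bot(h,pitch,t,s=1):
    "tool rotation for a held bottle with heading h (horizontal unit), axis pitched up by pitch, tool tilt t"
    h=unit(h); b=np.cos(pitch)*h+np.sin(pitch)*np.array([0,0,1]); e=-np.sin(pitch)*h+np.cos(pitch)*np.array([0,0,1])
    return tool(-np.cos(t)*e-np.sin(t)*b, s*np.cross(b,e)), b
def H(deg): return np.array([np.cos(np.radians(deg)),np.sin(np.radians(deg)),0])
E
python3 - <<'E'
from h import *
for s in(1,-1):
  for t in(0,20,30):
    R,b=bot(BH,-.078,np.radians(t),s); q=inverse_kinematics(tcp(NECK+.002*b,R),R.as_quat())
    print(s,t,"grasp",None if q is None else np.round(q,2))
    for d in range(0,136,15):
        R,b=bot(H(d),np.pi/2,np.radians(t),s); a=[inverse_kinematics(tcp(MAT+[0,0,z],R),R.as_quat()) for z in(.122,.2,.25)]
        print("  ",d,[None if q is None else list(np.round(q,1)) for q in a])
E
```

```text
1 0 grasp [-0.03  0.48  2.08 -0.14  0.58 -0.09]
   0 [None, None, None]
   15 [None, None, None]
   30 [None, None, None]
   45 [None, None, None]
   60 [None, None, None]
   75 [[np.float64(-0.4), np.float64(1.1), np.float64(2.2), np.float64(1.5), np.float64(1.6), np.float64(-1.7)], [np.float64(-0.4), np.float64(0.9), np.float64(2.2), np.float64(1.5), np.float64(1.6), np.float64(-1.6)], [np.float64(-0.4), np.float64(0.8), np.float64(2.2), np.float64(1.5), np.float64(1.6), np.float64(-1.5)]]
   90 [[np.float64(-0.3), np.float64(1.1), np.float64(2.0), np.float64(1.2), np.float64(1.6), np.float64(-1.5)], [np.float64(-0.3), np.float64(0.9), np.float64(2.0), np.float64(1.3), np.float64(1.6), np.float64(-1.3)], [np.float64(-0.3), np.float64(0.8), np.float64(2.0), np.float64(1.3), np.float64(1.7), np.float64(-1.3)]]
   105 [[np.float64(-0.2), np.float64(1.0), np.float64(1.8), np.float64(1.1), np.float64(1.7), np.float64(-1.3)], [np.float64(-0.2), np.float64(0.9), np.float64(1.8), np.float64(1.1), np.float64(1.8), np.float64(-1.2)], [np.float64(-0.2), np.float64(0.8), np.float64(1.8), np.fl
[... 9523 characters left out ...]
), np.float64(0.9), np.float64(1.5), np.float64(2.3)]]
   120 [[np.float64(-0.1), np.float64(0.8), np.float64(1.7), np.float64(0.8), np.float64(1.5), np.float64(2.1)], [np.float64(-0.1), np.float64(0.6), np.float64(1.7), np.float64(0.8), np.float64(1.6), np.float64(2.2)], [np.float64(-0.1), np.float64(0.6), np.float64(1.6), np.float64(0.8), np.float64(1.7), np.float64(2.3)]]
   135 [[np.float64(-0.0), np.float64(0.8), np.float64(1.5), np.float64(0.7), np.float64(1.7), np.float64(2.1)], [np.float64(-0.0), np.float64(0.7), np.float64(1.5), np.float64(0.7), np.float64(1.8), np.float64(2.2)], [np.float64(-0.0), np.float64(0.6), np.float64(1.5), np.float64(0.7), np.float64(1.9), np.float64(2.2)]]
```

```bash
python3 - <<'E'
from h import *
T=np.radians(20); R,b=bot(BH,-.078,T)
g=NECK+.002*b+[0,0,.003]; p=tcp(g,R); back=R.apply([0,0,-1])
move_ptp(p+.13*back,R.as_quat()); move_gripper(.065)
print("contact",servo_line(p,rate=.12,contact_N=6),(current_position()-p).round(4))
c=capture("side"); cv2.imwrite("pics/g1.png",cv2.resize(c["image"][180:380,180:440],(780,600)))
move_gripper(0.0); print("gap",current_finger_gap(),"grip",current_grip_force(),"F",np.round(current_force(),1),"t",current_clock())
E
```

```text
contact False [0.0003 0.0002 0.0004]
gap 0.027840253457236275 grip 29.76423027488636 F [0.7 2.  1.4] t 6.0583
```

View pics/g1.png

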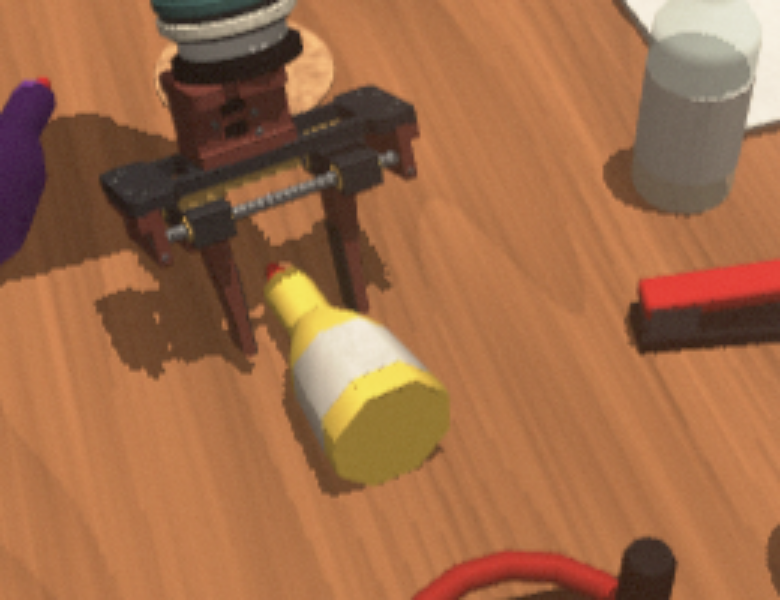

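The picture shows the fingers at (240,340) and (355,300) straddling the yellow neck at (300,295). The 27.8 mm gap confirms the grasp. Next: lift, turn upright and check.

```bash
python3 - <<'E'
from h import *
T=np.radians(20); R,b=bot(BH,-.078,T)
g=NECK+.002*b+[0,0,.003]
servo_line(tcp([*g[:2],.10],R),rate=.1); servo_line(tcp([*g[:2],.25],R),rate=.2)
R2,_=bot(H(105),np.pi/2,T)
G=MAT+[0,0,.20]
try: servo_line(tcp(G,R2),R2.as_quat(),rate=.12)
except PlanningError as e: print("PE",e); move_ptp(tcp(G,R2),R2.as_quat())
print("gap",current_finger_gap(),"F",np.round(current_force(),2),"t",current_clock())
for n in("side","top"):
    c=capture(n); W=cloud(c); hsv=cv2.cvtColor(c["image"],cv2.COLOR_BGR2HSV)
    y=((hsv[...,0]>22)&(hsv[...,0]<36)&(hsv[...,1]>120))&(W[...,2]>.03)&(np.hypot(W[...,0]-G[0],W[...,1]-G[1])<.12)
    p=W[y]
    for z in np.arange(.06,.26,.02):
        k=np.abs(p[:,2]-z)<.01
        if k.sum()>8: print(n,round(z,2),k.sum(),np.percentile(p[k],[3,97],0)[:,:2].round(4).tolist())
    if n=="side": cv2.imwrite("pics/up.png",cv2.resize(c["image"][60:300,120:440],(800,600)))
E
```

```text
gap 0.0276937394740442 F [-0.45  0.46 -2.23] t 10.3
```

View pics/up.png

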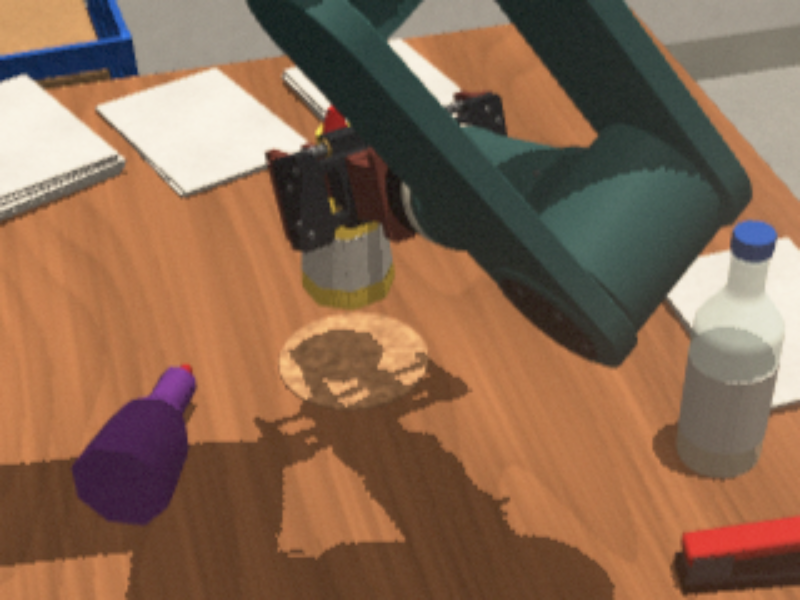

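The bottle hangs upright above the mat (foot at crop (348,290), mat at (353,360)). Before lowering I check its tilt and how close the arm comes to the table items.

```bash
python3 - <<'E'
from h import *
c=capture("side"); W=cloud(c)
lab=np.zeros((480,640),bool); lab[150:185,238:282]=1
p=W[lab&(W[...,2]>.03)&(np.hypot(W[...,0]-MAT[0],W[...,1]-MAT[1])<.06)]
print(len(p))
for z in np.arange(.085,.2,.01):
    k=np.abs(p[:,2]-z)<.005
    if k.sum()>8: print(round(z,3),k.sum(),p[k].min(0)[:2].round(4),p[k].max(0)[:2].round(4))
a=W[100:206,250:420].reshape(-1,3); a=a[(a[:,2]>.12)&(a[:,0]>.3)&(a[:,1]<.25)&(a[:,1]>-.2)]; print("arm low",a[a[:,2].argsort()[:3]].round(3),"maxx",a[a[:,0].argsort()[-3:]].round(3))
m=silhouettes("side","mat_top")[0]["region"]; q=W[m]; q=q[np.abs(q[:,2]-.004)<.01]; print("mat",cv2.minEnclosingCircle(q[:,:2].astype(np.float32)),np.median(q[:,2]))
E
```

```text
976
0.085 127 [0.4229 0.2448] [0.4975 0.2853]
0.095 154 [0.4237 0.2435] [0.4974 0.2829]
0.105 157 [0.4245 0.2429] [0.4965 0.2859]
0.115 159 [0.4255 0.2461] [0.495  0.2834]
0.125 141 [0.4269 0.2448] [0.4919 0.2763]
0.135 117 [0.4325 0.2465] [0.4894 0.2706]
0.145 87 [0.4458 0.248 ] [0.4871 0.2676]
0.155 34 [0.4476 0.2478] [0.4763 0.2565]
arm low [[0.465 0.25  0.12 ]
 [0.693 0.056 0.12 ]
 [0.705 0.052 0.12 ]] maxx [[0.712 0.092 0.21 ]
 [0.712 0.096 0.209]
 [0.715 0.097 0.208]]
mat ((0.4593918025493622, 0.2819281220436096), 0.06973344087600708) 0.003400618324540534
```

```bash
python3 - <<'E'
from h import *
c=capture("side"); W=cloud(c); hsv=cv2.cvtColor(c["image"],cv2.COLOR_BGR2HSV)
a=W[(hsv[...,0]>75)&(hsv[...,0]<100)&(hsv[...,1]>90)]; a=a[(a[:,0]>.3)&(a[:,2]>.05)]
zmin=np.percentile(a[:,2],.5); print("arm min",np.percentile(a,.5,0).round(3),"max",np.percentile(a,99.5,0).round(3), a[a[:,2]<zmin+.01].mean(0).round(3))
if zmin>.12:
    R2,_=bot(H(105),np.pi/2,np.radians(20)); G=MAT+[0,0,.135]
    servo_line(tcp(G,R2),rate=.12); sleep(.3)
    hit=servo_line(tcp(MAT+[0,0,.112],R2),rate=.02,contact_N=3); sleep(.3)
    print(hit,"grasp z",current_position()[2]-R2.apply([0,0,GB])[2],"F",np.round(current_force(),2),np.round(current_torque(),3),"t",current_clock())
E
```

```text
arm min [ 0.366 -0.084  0.437] max [0.507 0.014 0.553] [ 0.43  -0.026  0.439]
True grasp z 0.12645475543774035 F [ 1.17 -0.63  5.93] [ 0.234  0.195 -0.132] t 12.5417
```

```bash
python3 - <<'E'
from h import *
for g in(.034,.06): move_gripper(g)
R=Ro.from_quat(current_orientation()); p=current_position()
servo_line(p+R.apply([0,0,-.12]),rate=.12)
# go above the press: knob
ang=np.arctan2(.0135,.056); k=STUD+[.058*np.cos(ang),.058*np.sin(ang),0]
for yd in(0,90):
  for s in(1,-1):
    Rk=tool([0,0,-1],s*H(yd)); qs=[inverse_kinematics([STUD[0]+.058*np.cos(a),STUD[1]+.058*np.sin(a),.12],Rk.as_quat()) for a in np.linspace(0,2*np.pi,9)]
    print(yd,s,[None if q is None else np.round(q,2).tolist() for q in qs[::4]], all(q is not None for q in qs))
Rk=tool([0,0,-1],H(0)); q=inverse_kinematics([*k[:2],.30],Rk.as_quat())
servo_line(current_position()+[0,-.05,.12],rate=.2)
print(current_clock())
c=capture("side"); cv2.imwrite("pics/stand.png",cv2.resize(c["image"][100:300,160:400],(720,600)))
E
```

```text
0 1 [[-0.63, 0.45, 1.64, -0.0, 1.05, -0.63], [-0.77, 0.33, 1.85, -0.0, 0.95, -0.77], [-0.63, 0.45, 1.64, -0.0, 1.05, -0.63]] True
0 -1 [[-0.63, 0.45, 1.64, -0.0, 1.05, 2.51], [-0.77, 0.33, 1.85, -0.0, 0.95, 2.37], [-0.63, 0.45, 1.64, -0.0, 1.05, 2.51]] True
90 1 [[-0.63, 0.45, 1.64, -0.0, 1.05, -2.2], [-0.77, 0.33, 1.85, -0.0, 0.95, -2.34], [-0.63, 0.45, 1.64, -0.0, 1.05, -2.2]] True
90 -1 [[-0.63, 0.45, 1.64, -0.0, 1.05, 0.94], [-0.77, 0.33, 1.85, -0.0, 0.95, 0.8], [-0.63, 0.45, 1.64, -0.0, 1.05, 0.94]] True
15.45
```

View pics/stand.png

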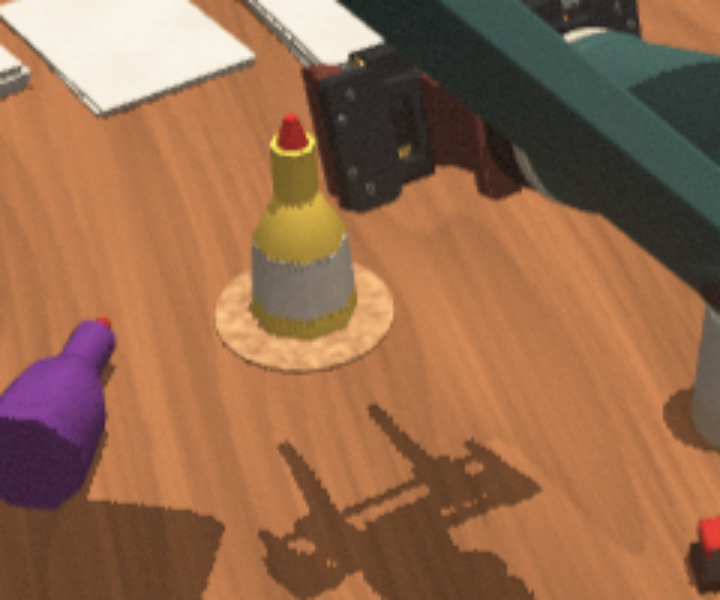

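The picture shows the yellow bottle upright at (300,250), with its foot well inside the mat (spanning 215–393), and the gripper clear. Now the handwheel.

```bash
python3 - <<'E'
from h import *
Rk=tool([0,0,-1],H(0)); k=np.array([.513,-.278])
move_ptp([*k,.26],Rk.as_quat()); move_gripper(.046)
c=capture("side"); W=cloud(c)
q=[d for d in silhouettes("side","knob")[:1]]
for d in q:
    p=W[d["region"]]; p=p[p[:,2]>.13]; print("knob",d["conf"],p.min(0).round(4),p.max(0).round(4))
print("contact",servo_line([*k,.123],rate=.1,contact_N=6),current_position().round(4))
F0=current_force(); move_gripper(0); sleep(.2)
print("gap",current_finger_gap(),"grip",current_grip_force(),"F0",F0.round(2),"F",np.round(current_force(),2),current_position().round(4),current_clock())
c=capture("side"); cv2.imwrite("pics/knob.png",cv2.resize(c["image"][300:480,250:490],(800,600)))
E
```

```text
knob 0.74 [ 0.4999 -0.2903  0.13  ] [ 0.5226 -0.2673  0.1597]
contact False [ 0.5135 -0.2783  0.1236]
gap 0.023448505567126812 grip 29.999857006478123 F0 [ 1.22 -0.62 -0.15] F [ 5.14  0.08 -0.66] [ 0.5149 -0.2785  0.1236] 19.7333
```

View pics/knob.png

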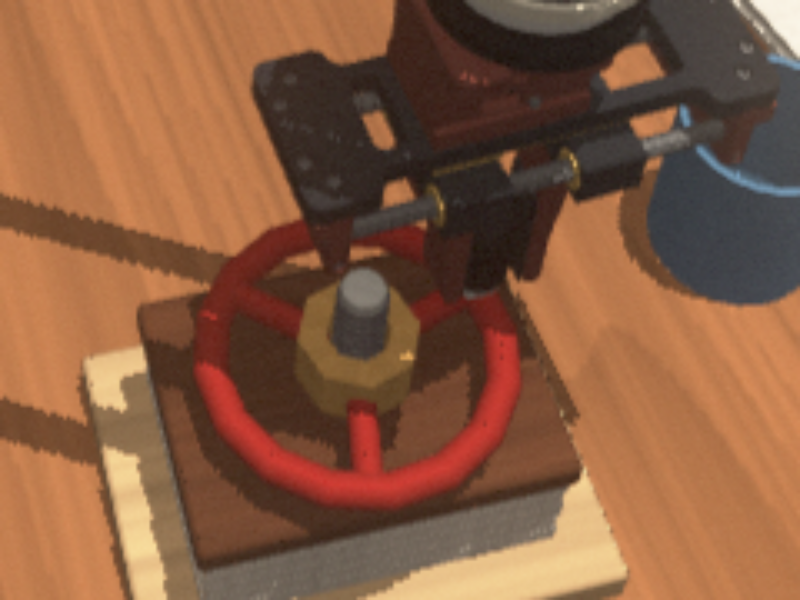

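The gripper holds the knob at (490,250), and the gap of 23.4 mm confirms it. Now lead it clockwise while watching the tangential force.

```bash
cat > wind.py <<'E'
from h import *
C=np.array([.4585,-.2906]); r=.058; a0=np.arctan2(.0121,.0565); z0=.1236
F0=np.array([1.22,-.62,-.15])
def at(th): a=a0-th; return np.array([C[0]+r*np.cos(a),C[1]+r*np.sin(a),z0-.01*th/(2*np.pi)])
def ft():
    P=current_position(); a=np.arctan2(P[1]-C[1],P[0]-C[0]); F=current_force()-F0
    return -(F@[np.sin(a),-np.cos(a),0]), F@[np.cos(a),np.sin(a),0], F[2], a, np.hypot(*(P[:2]-C))
E
python3 - <<'E'
from wind import *
th=0; log=[]
while th<np.radians(590):
    th+=np.radians(20 if th<np.radians(395) else 5)
    servo_line(at(th),rate=.08)
    t,rad,fz,a,rr=ft(); log.append((round(np.degrees(th)),round(np.degrees(a0-a)%360),*np.round([t,rad,fz],1),round(rr*1000,1)))
    if t>16 or abs(rad)>35 or abs(fz)>30: break
for l in log: print(*l)
print(current_clock(),current_finger_gap())
E
```

```text
20 21 0.2 1.6 -1.4 58.4
40 40 -1.7 3.9 -3.6 58.8
60 60 -0.8 5.1 -4.6 59.2
80 81 -1.6 5.4 -4.4 59.4
100 101 -1.8 7.5 -3.0 59.4
120 122 -2.8 6.8 -2.0 59.2
140 142 -2.8 6.8 -0.1 58.9
160 162 -2.9 5.0 -0.6 58.5
180 181 -1.3 1.9 -2.6 58.0
200 200 -1.9 -0.5 -5.7 57.4
220 221 -0.2 -3.3 -9.3 56.9
240 241 0.1 -6.4 -9.7 56.5
260 261 0.1 -6.8 -10.4 56.3
280 281 0.5 -7.5 -9.1 56.4
300 300 -0.1 -8.7 -5.4 56.6
320 320 -0.6 -6.8 -3.6 56.9
340 340 -0.8 -5.3 -1.4 57.4
360 1 -0.3 -4.8 -1.3 58.0
380 21 -0.3 -0.8 -2.3 58.5
400 41 -0.9 2.3 -5.0 58.9
405 45 -0.1 4.0 -5.3 59.0
410 50 0.0 3.6 -4.5 59.1
415 55 0.7 3.9 -6.3 59.1
420 60 0.0 4.6 -5.3 59.2
425 65 -0.6 4.9 -5.4 59.3
430 70 -1.5 4.1 -5.0 59.4
435 75 -0.7 5.0 -5.8 59.4
440 80 -1.0 4.4 -5.9 59.4
445 85 -0.7 5.5 -5.9 59.4
450 90 -0.8 4.6 -5.6 59.5
455 95 -0.7 5.9 -5.1 59.5
460 100 1.2 4.2 -5.9 59.5
465 103 7.2 4.0 -7.9 59.5
470 106 12.7 2.5 -9.2 59.5
475 109 18.5 0.4 -12.8 59.5
31.5417 0.02315815404438082
```

The tangential force rises from about 0 to 18.5 N past 461°, and the height predicted about 460°. That puts the rim at about 0.18 rad, so the ring bears on the board without forcing. Ease the spring, release and retreat.

```bash
python3 - <<'E'
from wind import *
for d in(470,465,462):
    servo_line(at(np.radians(d)),rate=.05); t=ft()[0]; print(d,round(t,1))
    if t<3: break
move_gripper(.042); sleep(.2); p=current_position()
servo_line(p+[0,0,.06],rate=.08); servo_line([.42,-.1,.34],rate=.25); sleep(.3)
print("F",np.round(current_force(),1),"t",current_clock())
c=capture("side"); W=cloud(c)
for n in("side","top"):
    c=capture(n);W=cloud(c)
    for d in silhouettes(n,"knob")[:1]:
        p=W[d["region"]]; p=p[(p[:,2]>.11)]; print(n,"knob",d["conf"],p.min(0).round(4),p.max(0).round(4))
    if n=="side": cv2.imwrite("pics/end.png",c["image"])
E
```

```text
470 11.8
465 6.7
462 3.3
F [ 0.   0.3 -0.9] t 35.5667
side knob 0.66 [ 0.4479 -0.3605  0.1104] [ 0.4715 -0.3366  0.1469]Traceback (most recent call last):
  File "<stdin>", line 12, in <module>
    return umr_minimum(a, axis, None, out, keepdims, initial, where)
ValueError: zero-size array to reduction operation minimum which has no identity
```

View pics/end.png

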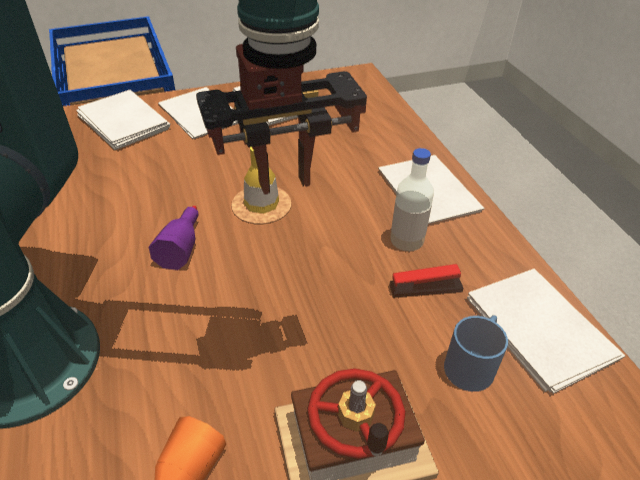

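The final picture shows the bottle standing on the mat at (260,190), the wheel down with its knob at (378,437), the gripper clear, and the mug, stapler and water bottle untouched. The knob top is at about 0.145 m, the height expected once the ring bears on the board. Handing in.

```bash
python3 -c "
from bench import *
print(close_job())"
```

```text
the job is handed in; nothing more can be done
None
```

The job is handed in: the yellow glue bottle stands upright and released on the cork mat, and the handwheel was wound about 1.28 turns clockwise until the resistance clearly rose (about 18 N at the knob, rim about 0.18 rad), then let go; robot time was about 36 s.

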